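# Zero and proof-pull a sprung bench gauge

### The job

Get the pull gauge ready for class. First push its yellow peak marker back along the channel until it rests against the steel pusher; then take the black handle, draw the gauge out slowly until the marker's black line stands in the red band, keep it there for a moment, and ease the handle back without letting it snap, so that the pusher is fully home again and the marker stays behind in the red band. Do not touch the marker while the gauge is drawn out, and leave the dish, the jar and the slide box where they are.

Things in the scene. Friction and masses are not known exactly. Their poses are not given: they have to be found in the camera images.
- gauge: bench pull gauge, fixed: dark foot 230 x 110 x 8 mm, white housing 200 x 56 mm, top at 30 mm. Origin: centre of underside, on the bench; -x is the pull direction, z up. On top an open channel 16 mm wide (floor z = 30) between aluminium walls 8 mm wide (tops z = 38), x -84 to 84; blue front bar x -100 to -84, top 38; blue rear block x 78 to 100, top 56 mm
- pusher: steel pusher in the channel, 12 (along x) x 14 x 24 mm, top 54 mm above the bench. Origin: foot of its pushing face, which looks to the gauge's -x; axes as the gauge's. Home, held by a spring against a stop, it is at x = 60, z = 30 mm in the gauge's frame. The spring pulls 4 N at home and 1 N more for each 10 mm drawn; stroke 85 mm to -x
- handle: black handle: crossbar 16 (along x) x 56 x 20 mm; under it a neck 20 mm wide and a rod, top at 27 mm. Origin: crossbar's centre, 54 mm above the bench, undrawn 155 to 179 mm from the gauge's origin along -x; axes as the gauge's. Moves only along x. First up to 16 mm of free play (under 1 N; amount differs, cannot be seen), then the pusher comes along and the spring is felt
- marker: yellow peak marker, a loose block 30 (along the channel) x 14 x 24 mm in the channel; 16 mm of it stand above the walls. Origin: centre of its underside, 30 mm above the bench. A black line 2 mm wide runs round its middle. It stays where it is pushed; the pusher pushes it to -x and leaves it there. Resting against the pusher, its origin is 15 mm from the pusher's face
- mark (a point): middle of the red band, 10 mm long along the channel, painted over both channel walls; its place along the channel differs each time. The point lies at the centre of the channel floor, 30 mm above the bench; axes as the gauge's
- dish: glass dish, 90 mm across, 15 mm high, on the bench beside the gauge; origin under its centre
- jar: specimen jar with a green cap, 52 mm across, about 85 mm high, behind the gauge's rear end; origin under its centre
- slidebox: blue and white slide box, 84 x 38 x 32 mm, on the robot's side of the gauge; origin under its centre
Not all that is in view belongs to the job. There is more than one size of the marker; the one meant has the size given above.

How it is judged:
On the way, in this order (a step that is already met when the one before it is completed fails the run):
1. the marker has been pushed back against the pusher (gap under 3 mm) with the pusher home (x of marker in the frame of pusher between -0.018 and -0.012 m and x of pusher in the frame of gauge above 0.057 m), for 0.2 s.
2. the gauge is drawn by its handle, the marker's line in the red band (within 5 mm of its middle) and the pusher against the marker, for 0.4 s (distance between marker and mark below 0.005 m and x of marker in the frame of pusher above -0.018 m and contact force between the fingers and handle above 1 N), for 0.4 s.
At the end, for the whole second after the job is handed in: The marker rests flat in the channel with its line in the red band (within 5 mm of the band's middle), and the pusher is home (within 3 mm) (distance between marker and mark below 0.005 m and angle between marker's own z axis and vertical below 0.1 rad and linear speed of marker below 0.01 m/s and x of pusher in the frame of gauge above 0.057 m); the robot touches nothing.
It fails at once if the pusher was let snap or was yanked (over 0.35 m/s) (linear speed of pusher above 0.35 m/s).
It fails at once if the marker was touched while the gauge was drawn out (contact force between the fingers and marker above 0.5 N and x of pusher in the frame of gauge below 0.052 m).
It fails at once if the dish was moved more than 20 mm (distance of dish from where it was at the start of the episode above 0.02 m).
It fails at once if the jar was moved more than 20 mm (distance of jar from where it was at the start of the episode above 0.02 m).
It fails at once if the slidebox was moved more than 20 mm (distance of slidebox from where it was at the start of the episode above 0.02 m).
It also fails if it takes over 54 s, if anything falls off the work surface, if the arm or the gripper's body presses on something with over 40 N, if the wrist force passes 120 N, or if a joint passes its speed limit or range.

### The arm

A 6-joint arm with a two-finger parallel gripper is mounted at the origin on the work surface. World frame = base frame: x ahead of the robot, y to its left, z up, the work surface at z = 0. Lengths are in m, angles in rad, forces in N, time in s.
With the tool pointing down it reaches from about 0.35 to 0.85 m from the base axis. Payload 8.1 kg.
Tool frame: the origin (TCP) lies on the centre line of the jaws, within the pads' length; the fingertips stand robot.tips_ahead ahead of it and the grasp point (between the pads) lies 6 mm ahead of it (robot.tips_ahead is the distance from the TCP to the fingertips, in m); z points along the fingers, y is the line along which they close (so a half turn about z gives the same grasp; the last joint's range is limited). The gripper opens to 93 mm and grips with 3 to 60 N. Pads are 15 mm wide; open, the fingers measure 128 mm over their backs; the gripper's body (75 mm by 188 mm) begins 65 mm behind the grasp point.
Start: joints at [-1.243, 0.13, 1.488, -0, 1.523, -0.085], TCP at [0.241, -0.55, 0.244] pointing down, gripper open.
Joint ranges: [-2.96, 2.96], [-0.89, 2.26], [0.02, 2.5], [-1.34, 4.48], [0, 2.73], [-2.66, 2.66]. Speed limits (rad/s): [2.39, 2.39, 2.79, 3.14, 3.14, 3.14].

### API

Orientations are given as a rotation vector (axis times angle).
In Python, from plant import robot gives the robot as it stands.
- The arm moves only by the tool apply_moves, never from a script. Its arguments are lists of equal length, an entry for each row: "delta_pos": the shift along the tool's x, y, z in cm, a list of three; "twist": the turn about the tool's z in rad. A call has 1 to 8 rows; each row shifts and turns the commanded pose from where the row before left it, along the tool's axes as they then stand; what a row does not reach is not made up. A row lasts 1/8 s, in which the tool goes at most 62.5 mm and 10.7 degrees, less where a joint would pass 70% of its speed; a pose out of reach is approached as far as the arm can. A call with a gripper value outside its range is refused whole. "gripper" is the finger opening in cm, from 0 to 9.3, set as the call begins (left out, the last holds). The fingers move at their own pace and stop on an object; "squeeze" is the grip in N (left out, the last holds). Time passes only in rows, so rows that do not move let the fingers close. It gives the time, the measured TCP pose, the force, the opening and the grip force at its end, in the units of the state.
- robot.read_state(): the state, without advancing time (a new reading comes with each control period).
- robot.read_camera(name): name is "scene" or "top"; returns a dict with "frame" (420x560x3 uint8, red, green, blue), "vertical_fov" (degrees; the focal length in pixels is half the picture's height over the tangent of half this angle, whatever the lens; pixels are square), "cx", "cy" (the principal point, pixels), "R" (3x3) and "t" (3): a world point X has camera coordinates R X + t. Camera axes: x right, y down, z forward; pixel columns grow to the right and rows downward; lengths in m; the calibration is good to about 2 mm. A picture is of the moment at which its call begins. There is no depth.
- robot.close_job(): hands the job in; it is judged then, once.
The state is a dict: "t": time; "q": joint angles; "dq": joint speeds; "joint_torque": joint torques, N m; "tool_pos": TCP position; "orientation": TCP orientation; "force": force on the tool from outside, world axes, zero at the start; "wrist_torque": the same for the moment, N m; "opening": finger opening in m; "gripper_force": force on a finger pad.
Only numpy, scipy, OpenCV 4.12 (cv2) and the standard library are available. Lean on these libraries where they do the work, as an engineer would, in place of code of your own. Each camera call takes 0.05 s, during which the arm holds its last target. There are 200 camera calls.

## Working session

There is one attempt and no reset: what is moved stays moved. The work goes in short steps, Python scripts to look and compute and a tool call to move; the robot and the scene stay as the last step left them, time stands still between calls to the robot, and variables do not carry over. Pictures are saved under pics/ and viewed, at most 10 in all, crops included, and the job is handed in when it is done.

Besides the shell and the picture viewer there is one more tool, called after "Emit:" as name([rows], argument=value, ...), one row to a line, values as JSON. apply_moves: Moves the arm, as the interface text tells. Its arguments: {"type":"object","properties":{"delta_pos":{"type":"array"},"twist":{"type":"array"},"gripper":{"type":"number"},"squeeze":{"type":"number"}},"required":["delta_pos","twist"]}

```bash
ls; mkdir -p pics; cat > h.py <<'E'
import numpy as np, cv2
from plant import robot
def cam(n):
    c=robot.read_camera(n); h=c["frame"].shape[0]
    c["f"]=h/2/np.tan(np.radians(c["vertical_fov"])/2); c["R"]=np.array(c["R"]);c["t"]=np.array(c["t"]); return c
def ray(c,u,v,z):
    d=c["R"].T@np.array([(u-c["cx"])/c["f"],(v-c["cy"])/c["f"],1]); o=-c["R"].T@c["t"]
    return o+d*(z-o[2])/d[2]
def proj(c,X):
    p=c["R"]@np.array(X)+c["t"]; return c["f"]*p[:2]/p[2]+[c["cx"],c["cy"]]
E
python3 - <<'E'
from h import *
for n in("scene","top"):
    c=cam(n); cv2.imwrite(f"pics/{n}0.png",c["frame"][:,:,::-1]); print(n,c["f"],c["cx"],c["cy"],(-c["R"].T@c["t"]).round(3),c["R"].round(2).tolist())
s=robot.read_state();print(s,robot.tips_ahead)
E
```

```text
pics
scene 414.83203787542266 283.6564287564134 207.60609954182786 [1.063 0.216 0.477] [[-0.22, 0.98, -0.01], [0.6, 0.12, -0.79], [-0.77, -0.18, -0.61]]
top 491.25944818837166 275.588552241913 205.67969077943198 [0.534 0.113 0.824] [[0.0, -1.0, -0.0], [-1.0, -0.0, -0.04], [0.04, 0.0, -1.0]]
{'t': 0.1, 'q': array([-1.24338551e+00,  1.31109148e-01,  1.48916511e+00, -3.51673364e-05,
        1.52300250e+00, -8.53749386e-02]), 'dq': array([ 1.61359918e-03, -1.38463444e-03, -1.03942207e-03, -1.20167413e-04,
       -7.85576256e-05,  1.63576344e-03]), 'joint_torque': array([ 1.02953421e-03, -5.61343074e+01, -4.93094194e+01,  7.71120843e-02,
        2.91671633e-02, -5.83724864e-05]), 'tool_pos': array([ 0.24056735, -0.5491433 ,  0.24268117]), 'orientation': array([-3.07328430e+00, -6.43469598e-01,  3.73931757e-04]), 'force': array([ 0.33986289,  0.5137633 , -0.34600674]), 'wrist_torque': array([0.00413863, 0.01610077, 0.06055651]), 'gripper_force': 0.0, 'opening': 0.09279760476938781} 0.025
```

View pics/top0.png

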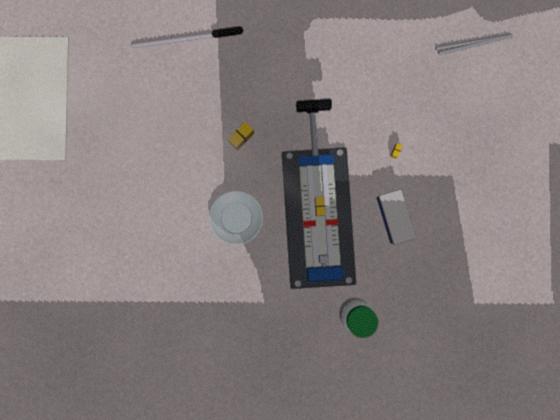

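View pics/scene0.png

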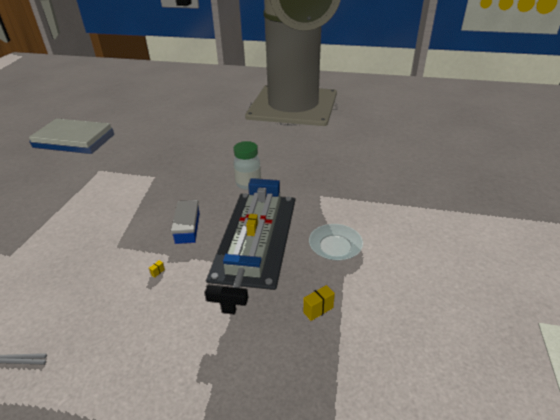

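The top view shows three yellow blocks: one in the channel at (320,206), a bigger one on the bench at (241,135) and a tiny one on the bench at (397,151). The pusher is at (323,260), the red band at row ~223, and the handle crossbar at (314,105). The block in the channel should be the one meant, so I'll measure it and check it in a crop.

```bash
cat > m.py <<'E'
from h import *
c=cam("top"); F=c["frame"]; hsv=cv2.cvtColor(F,cv2.COLOR_RGB2HSV)
def blobs(lo,hi,roi,mn=8):
    m=cv2.inRange(hsv,np.array(lo),np.array(hi)); k=np.zeros_like(m); x0,y0,x1,y1=roi; k[y0:y1,x0:x1]=m[y0:y1,x0:x1]
    cs,_=cv2.findContours(k,cv2.RETR_EXTERNAL,cv2.CHAIN_APPROX_NONE)
    out=[]
    for q in cs:
        mm=np.zeros_like(m); cv2.drawContours(mm,[q],-1,255,-1); ys,xs=np.nonzero(mm&k)
        if len(xs)>=mn: out.append((len(xs),xs.mean(),ys.mean(),cv2.minAreaRect(q),cv2.boundingRect(q)))
    return out
E
cat > a.py <<'E'
from m import *
def show(n,b,z):
    for a in b: print(n,a[0],np.round(a[1:3],1),"rect",np.round(a[3][1],1),round(a[3][2],1),a[4],"XY",ray(c,a[1],a[2],z)[:2].round(4))
show("yel",blobs((18,120,90),(35,255,255),(200,80,420,260)),.054)
show("red",blobs((0,140,80),(8,255,255),(280,150,360,290),4)+blobs((172,140,80),(180,255,255),(280,150,360,290),4),.038)
show("blue",blobs((100,150,50),(125,255,255),(290,150,350,290),20),.038)
show("blue56",blobs((100,150,50),(125,255,255),(290,150,350,290),20),.056)
show("hdl",blobs((0,0,0),(180,255,35),(290,90,340,118),20),.064)
show("foot",blobs((0,0,0),(180,255,70),(275,140,360,295),200),.008)
show("green",blobs((50,100,30),(85,255,255),(330,290,390,345),20),.085)
cr=F[90:300,270:370]; cv2.imwrite("pics/crop.png",cv2.resize(cr,None,fx=2.8,fy=2.8,interpolation=cv2.INTER_CUBIC)[:,:,::-1])
E
python3 a.py
```

```text
yel 76 [320.2 210.9] rect [8. 8.] 90.0 (316, 207, 9, 9) XY [0.5578 0.0463]
yel 71 [319.5 200.9] rect [8. 7.] 90.0 (316, 197, 8, 9) XY [0.5734 0.0474]
yel 93 [396.4 150.5] rect [ 6.7 14.4] 23.2 (391, 143, 11, 15) XY [ 0.6533 -0.0736]
yel 128 [235.9 138.8] rect [11.3 11.3] 45.0 (229, 132, 15, 15) XY [0.6711 0.1791]
yel 132 [245.  129.2] rect [11.3 11.3] 45.0 (238, 122, 15, 15) XY [0.6864 0.1649]
red 46 [308.2 223.1] rect [ 5. 12.] 90.0 (303, 221, 13, 6) XY [0.5388 0.064 ]
red 53 [331.6 221.8] rect [ 5. 11.] 90.0 (326, 219, 12, 6) XY [0.5409 0.0266]
red 4 [310.5 223. ] rect [3. 0.] 180.0 (309, 223, 4, 1) XY [0.5389 0.0603]
blue 478 [324.7 273.5] rect [13.8 35.4] 85.9 (307, 266, 36, 16) XY [0.4587 0.0377]
blue 311 [316.3 159.6] rect [ 9.5 34.3] 86.1 (299, 154, 35, 12) XY [0.6407 0.0512]
blue56 478 [324.7 273.5] rect [13.8 35.4] 85.9 (307, 266, 36, 16) XY [0.4604 0.0394]
blue56 311 [316.3 159.6] rect [ 9.5 34.3] 86.1 (299, 154, 35, 12) XY [0.6382 0.0526]
hdl 358 [313.1 105.4] rect [12. 33.] 90.0 (297, 100, 34, 13) XY [0.7222 0.0581]
foot 4490 [316.6 220. ] rect [138.1  65.9] 86.0 (282, 148, 74, 141) XY [0.5442 0.0482]
green 741 [361.9 321.3] rect [30.9 29.1] 63.4 (347, 306, 31, 31) XY [ 0.3926 -0.0132]
```

View pics/crop.png

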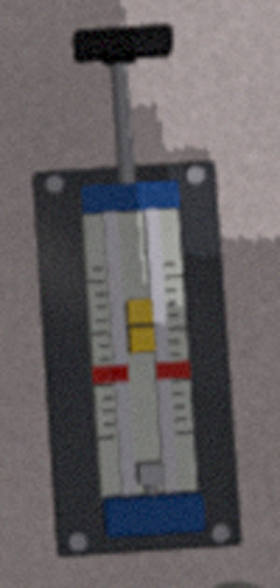

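In the crop, the channel block has its line at about (140,326) and the pusher at (150,472). The red band is at (142,372), beside the channel. The three candidates are:
- **Channel block (320,206):** about 18 x 8.5 px, which is roughly 29 x 14 mm. It matches the given size and lies in the channel.
- **Bench block (241,135):** clearly bigger.
- **Bench block (397,151):** clearly smaller.

I'll use the channel block. Gauge origin is about (0.549, 0.045) and the pull direction is at +3.7°. In gauge coordinates the mark is near x = +9 mm, the marker near -17 mm and the handle near -173 mm.

Emit:
apply_moves([
  [4.7, -3.37, 0],
  [4.7, -3.37, 0],
  [4.7, -3.37, 0],
  [4.7, -3.37, 0],
  [4.7, -3.37, 0],
  [4.7, -3.37, 0],
  [4.7, -3.37, 0],
  [4.7, -3.37, 0],
], twist=[0, 0, 0, 0, 0, 0, 0, 0], gripper=0)

```text
t: 1.15
tool_pos: [0.4776, -0.15, 0.2436]
orientation: [3.075, 0.644, 0.0]
force: [1.0, -0.3, 0.1]
opening: 0.0181
gripper_force: 0.0
```

Emit:
apply_moves([
  [4.7, -3.37, 0],
  [4.7, -3.37, 0],
  [4.7, -3.37, 0],
  [4.7, -3.37, 0],
  [0, 0, 0],
  [0, 0, 0],
  [0, 0, 0],
], twist=[0, 0, 0, 0, 0.175, 0.175, 0])

```text
t: 2.02
tool_pos: [0.5949, 0.0473, 0.2431]
orientation: [-3.14, -0.101, 0.001]
force: [0.3, 0.1, -0.2]
opening: 0.0005
gripper_force: 0.0
```

Emit:
apply_moves([
  [0.3, -0.1, 5.5],
  [0, 0, 5.5],
  [0, 0, 4.0],
  [0, 0, 2.4],
  [0, 0, 0],
], twist=[0, 0, 0, 0, 0])

```text
t: 2.65
tool_pos: [0.5958, 0.048, 0.067]
orientation: [-3.14, -0.104, 0.008]
force: [-0.7, 0.5, -0.3]
opening: 0.0005
gripper_force: 0.0
```

```bash
python3 - <<'E'
from h import *
c=cam("scene"); 
s=robot.read_state(); print(s["tool_pos"],s["force"])
cv2.imwrite("pics/s1.png",cv2.resize(c["frame"][140:340,170:370],None,fx=3,fy=3,interpolation=cv2.INTER_CUBIC)[:,:,::-1])
E
```

```text
[0.59731538 0.04809515 0.06908604] [ 0.76257071 -0.20641689 -1.01965771]
```

View pics/s1.png

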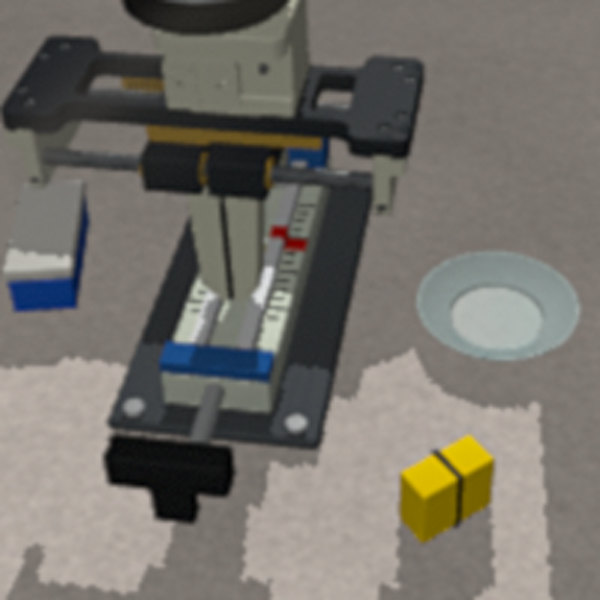

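The picture shows the closed fingers at about (230,290), over the channel on the handle side of the marker and clear of the walls. Next I push the marker back.

Emit:
apply_moves([
  [-0.8, 0, 0],
  [-0.8, 0, 0],
  [-0.8, 0, 0],
  [-0.8, 0, 0],
  [-0.8, 0, 0],
  [-0.8, 0, 0],
  [-0.8, 0, 0],
  [-0.6, 0, 0],
], twist=[0, 0, 0, 0, 0, 0, 0, 0])

```text
t: 3.7
tool_pos: [0.5355, 0.0444, 0.0695]
orientation: [-3.14, -0.099, 0.0]
force: [0.3, 0.2, 0.0]
opening: 0.0005
gripper_force: 0.1
```

Emit:
apply_moves([
  [-0.2, 0, 0],
  [-0.2, 0, 0],
  [0, 0, 0],
], twist=[0, 0, 0])

```text
t: 4.08
tool_pos: [0.5321, 0.0442, 0.0696]
orientation: [-3.14, -0.099, 0.0]
force: [1.3, 0.0, -0.4]
opening: 0.0002
gripper_force: 0.0
```

Emit:
apply_moves([
  [-0.15, 0, 0],
  [-0.15, 0, 0],
  [-0.1, 0, 0],
  [0, 0, 0],
], twist=[0, 0, 0, 0])

```text
t: 4.58
tool_pos: [0.5292, 0.044, 0.0702]
orientation: [-3.14, -0.099, -0.004]
force: [6.5, 0.9, -1.1]
opening: 0.0003
gripper_force: 2.7
```

Emit:
apply_moves([
  [-0.1, 0, 0],
  [0, 0, 0],
], twist=[0, 0])

```text
t: 4.82
tool_pos: [0.5291, 0.0439, 0.0707]
orientation: [-3.14, -0.098, -0.007]
force: [8.6, 0.9, -1.1]
opening: 0.0004
gripper_force: 4.0
```

Emit:
apply_moves([
  [0.5, 0, 0],
  [0.5, 0, 0],
  [0, 0, -4],
  [0, 0, -5],
  [5.8, 0, 0],
  [5.8, 0, 0],
  [5.8, 0, 0],
  [0, 0, 0],
], twist=[0, 0, 0, 0, 0, 0, 0, 0])

```text
t: 5.82
tool_pos: [0.7121, 0.0553, 0.1544]
orientation: [-3.14, -0.098, 0.009]
force: [-0.8, -0.2, -0.9]
opening: 0.0005
gripper_force: 0.0
```

```bash
cat > b.py <<'E'
from m import *
import sys
s=robot.read_state(); print(s["t"],s["q"].round(3),s["tool_pos"].round(4),s["orientation"].round(3),s["force"].round(1))
p=np.array([.9978,.0654])
def g(u,v,z): return -(ray(c,u,v,z)[:2]-[.549,.0452])@p*1000
y=blobs((18,120,90),(35,255,255),(300,150,345,275),10)
for b in y: print("yel",b[0],np.round(b[1:3],1),b[4],"gx",g(b[1],b[2],.054).round(1))
r=blobs((0,140,80),(8,255,255),(280,150,360,290),10)+blobs((172,140,80),(180,255,255),(280,150,360,290),10)
for b in r: print("red",b[0],np.round(b[1:3],1),b[4],"gx",g(b[1],b[2],.038).round(1))
if len(sys.argv)>1: cv2.imwrite(sys.argv[1],cv2.resize(F[90:300,250:390],None,fx=2.8,fy=2.8,interpolation=cv2.INTER_CUBIC)[:,:,::-1])
E
python3 b.py pics/c2.png
```

```text
5.875 [ 0.006  0.488  1.219 -0.     1.44   1.514] [0.7107 0.0553 0.1559] [-3.14  -0.099  0.008] [0.1 0.4 0.2]
red 22 [309.9 221.9] (306, 221, 10, 3) gx 7.2
red 34 [331.5 220.9] (326, 219, 12, 4) gx 7.7
```

View pics/c2.png

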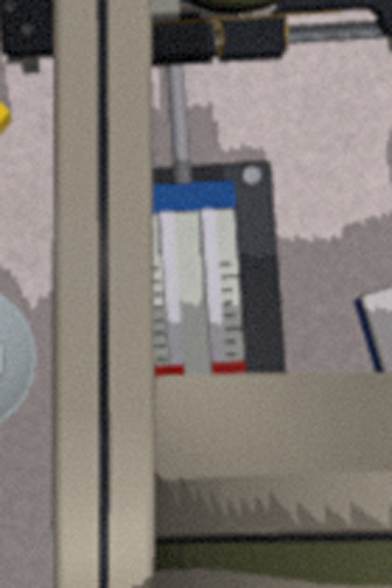

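The arm hides the rear half of the channel in the top view, so I'll use the scene camera.

```bash
cat > sc.py <<'E'
import sys
from h import *
c=cam("scene"); s=robot.read_state(); print(s["t"],s["tool_pos"].round(4),s["force"].round(1),s["opening"])
cv2.imwrite(sys.argv[1],cv2.resize(c["frame"][140:320,180:340],None,fx=3.3,fy=3.3,interpolation=cv2.INTER_CUBIC)[:,:,::-1])
np.savez("/tmp/sc.npz",F=c["frame"],R=c["R"],t=c["t"],f=c["f"],cx=c["cx"],cy=c["cy"])
E
python3 sc.py pics/s2.png
```

```text
5.925 [0.7101 0.0554 0.1574] [ 0.2  0.2 -0.4] 0.00029691855465752343
```

View pics/s2.png

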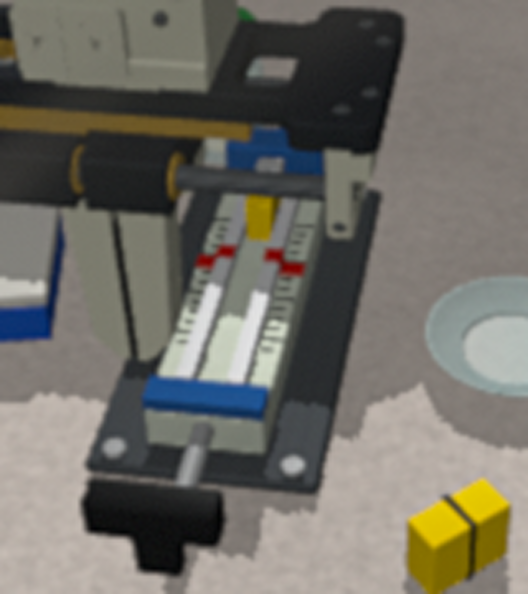

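In the scene crop the marker has gone to the rear: its front face is at (260,225), behind the red band at (215,258)/(285,265). The handle is at (155,510). Now I go to the handle and grip the crossbar across its thickness.

Emit:
apply_moves([
  [1.3, 0, 0],
  [0, 0, 0],
  [0, 0, 0],
  [0, 0, 0],
  [0, 0, 0],
  [0, 0, 0],
  [0, 0, 0],
  [0, 0, 0],
], twist=[0, -0.175, -0.175, -0.175, -0.175, -0.175, -0.175, -0.175], gripper=5)

```text
t: 6.92
tool_pos: [0.7227, 0.0562, 0.1614]
orientation: [2.506, 1.893, 0.001]
force: [0.4, 0.2, 0.3]
opening: 0.0501
gripper_force: 0.0
```

Emit:
apply_moves([
  [0, 0, 0],
  [0, 0, 0],
  [0, 0, 0],
  [0, 0, 0],
], twist=[-0.175, -0.17, 0, 0])

```text
t: 7.42
tool_pos: [0.7233, 0.0562, 0.1606]
orientation: [2.156, 2.285, 0.001]
force: [-0.2, -0.6, -0.2]
opening: 0.0498
gripper_force: 0.0
```

```bash
python3 sc.py pics/s3.png
```

```text
7.475 [0.7235 0.0562 0.1604] [0.1 0.8 0. ] 0.04949427985821172
```

View pics/s3.png

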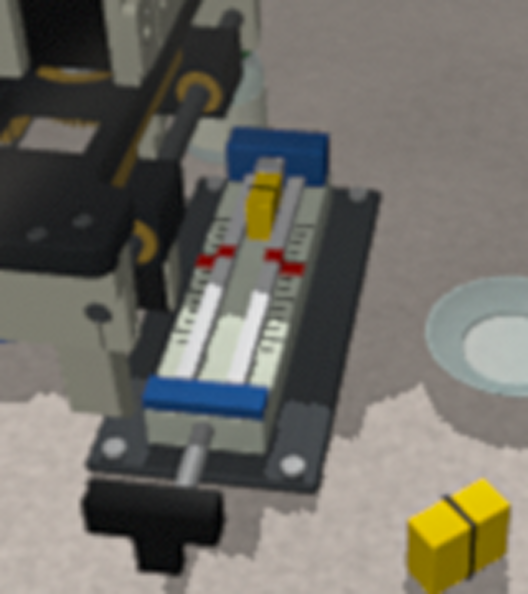

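The marker (262,205) now rests against the pusher (270,168), and this wrist angle leaves the gauge in view. I descend and grip.

Emit:
apply_moves([
  [0, 0, 3.5],
  [0, 0, 3],
  [0, 0, 2],
  [0, 0, 1.3],
  [0, 0, 0],
], twist=[0, 0, 0, 0, 0])

```text
t: 8.1
tool_pos: [0.7233, 0.0562, 0.0608]
orientation: [-2.151, -2.288, 0.002]
force: [-0.2, -0.3, 0.9]
opening: 0.0501
gripper_force: 0.0
```

Emit:
apply_moves([
  [0, 0, 0],
  [0, 0, 0],
  [0, 0, 0],
  [0, 0, 0],
], twist=[0, 0, 0, 0], gripper=0, squeeze=20)

```text
t: 8.6
tool_pos: [0.7241, 0.0562, 0.0621]
orientation: [2.151, 2.289, 0.001]
force: [0.3, -0.7, 2.1]
opening: 0.0157
gripper_force: 20.0
```

Gripped: the opening is 16 mm, which matches the crossbar. Now I take up the free play.

Emit:
apply_moves([
  [0, 0.2, 0],
  [0, 0.2, 0],
  [0, 0, 0],
], twist=[0, 0, 0])

```text
t: 8.98
tool_pos: [0.7281, 0.0564, 0.0617]
orientation: [2.151, 2.289, 0.0]
force: [0.1, -0.1, 1.3]
opening: 0.0156
gripper_force: 20.0
```

Emit:
apply_moves([
  [0, 0.2, 0],
  [0, 0.1, 0],
  [0, 0, 0],
], twist=[0, 0, 0])

```text
t: 9.35
tool_pos: [0.7309, 0.0566, 0.0617]
orientation: [2.151, 2.289, 0.0]
force: [0.4, 0.2, 2.3]
opening: 0.0157
gripper_force: 20.0
```

Emit:
apply_moves([
  [0, 0.2, 0],
  [0, 0.1, 0],
  [0, 0, 0],
], twist=[0, 0, 0])

```text
t: 9.72
tool_pos: [0.7331, 0.0568, 0.061]
orientation: [-2.151, -2.288, 0.002]
force: [-4.5, -0.1, 1.5]
opening: 0.0159
gripper_force: 20.0
```

Emit:
apply_moves([
  [0, 0.2, 0],
  [0, 0.1, 0],
  [0, 0, 0],
], twist=[0, 0, 0])

```text
t: 10.1
tool_pos: [0.7367, 0.057, 0.0615]
orientation: [-2.151, -2.289, 0.0]
force: [-4.7, -0.1, 0.7]
opening: 0.0158
gripper_force: 20.0
```

The spring engaged near x ≈ 0.732. The pusher needs about 36 mm of travel, so the target is x ≈ 0.768. I draw most of it, then look.

Emit:
apply_moves([
  [0, 0.3, 0],
  [0, 0.4, 0],
  [0, 0.4, 0],
  [0, 0.4, 0],
  [0, 0.4, 0],
  [0, 0.3, 0],
  [0, 0.2, 0],
  [0, 0, 0],
], twist=[0, 0, 0, 0, 0, 0, 0, 0])

```text
t: 11.1
tool_pos: [0.7601, 0.0586, 0.0611]
orientation: [-2.151, -2.288, 0.002]
force: [-7.2, -1.7, 1.6]
opening: 0.0155
gripper_force: 20.0
```

```bash
python3 sc.py pics/s4.png
```

```text
11.15 [0.7601 0.0585 0.0611] [-6.6 -1.1  1.5] 0.01610643835283666
```

View pics/s4.png

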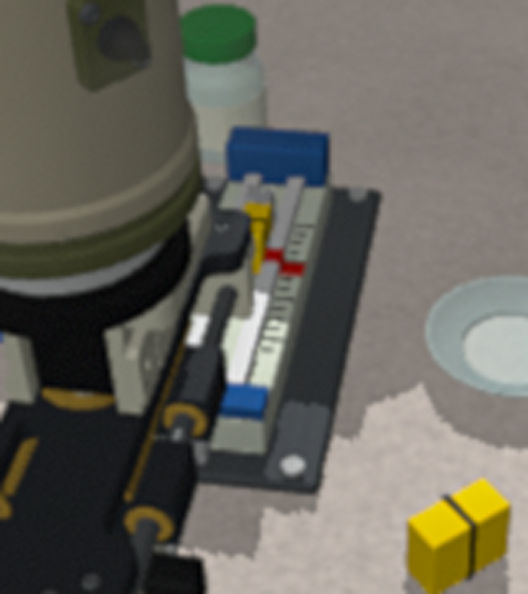

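Camera view: the marker is at about (258,230), partly hidden behind the gripper, and the right half of the red band is at (285,263). I'll sample brightness profiles along the channel at the known heights to locate the black line and the band.

```bash
cat > pr.py <<'E'
from h import *
d=np.load("/tmp/sc.npz"); c={k:d[k] for k in d.files}; F=c["F"]
p=np.array([.9978,.0654]);n=np.array([-.0654,.9978]);o=np.array([.549,.0452])
def prof(lat,z,g0,g1):
    gs=np.arange(g0,g1,2.); P=np.array([proj(c,[*(o-p*g/1000+n*lat/1000),z]) for g in gs],np.float32)
    v=cv2.remap(F,P[None,:,0],P[None,:,1],cv2.INTER_LINEAR)[0]
    return gs,P,v
print("red: wall right z38, R-G"); gs,P,v=prof(12,.038,-6,26); print([(int(g),int(a[0])-int(a[1])) for g,a in zip(gs,v)], P[0],P[-1])
print("red outer z30"); gs,P,v=prof(20,.030,-6,26); print([(int(g),int(a[0])-int(a[1])) for g,a in zip(gs,v)])
for lat,z in((4,.054),(6,.054),(7,.050),(7,.046)):
    gs,P,v=prof(lat,z,-20,50); print(lat,z,[(int(g),*map(int,a)) for g,a in zip(gs,v)])
E
python3 pr.py
```

```text
red: wall right z38, R-G
[(-6, -1), (-4, -2), (-2, -2), (0, -1), (2, 3), (4, 25), (6, 60), (8, 95), (10, 123), (12, 111), (14, 80), (16, 42), (18, 8), (20, 0), (22, -2), (24, 0)] [260.4723 222.9959] [263.88742 211.93857]
red outer z30
[(-6, -4), (-4, -5), (-2, -7), (0, -4), (2, 6), (4, 32), (6, 65), (8, 97), (10, 118), (12, 112), (14, 84), (16, 40), (18, 3), (20, -6), (22, -7), (24, -5)]
4 0.054 [(-20, 88, 89, 81), (-18, 85, 85, 79), (-16, 87, 87, 80), (-14, 77, 77, 71), (-12, 66, 67, 62), (-10, 64, 64, 61), (-8, 69, 70, 66), (-6, 72, 73, 66), (-4, 72, 71, 62), (-2, 75, 72, 60), (0, 82, 76, 57), (2, 97, 88, 49), (4, 119, 106, 36), (6, 136, 119, 16), (8, 148, 125, 1), (10, 151, 127, 0), (12, 153, 129, 0), (14, 149, 126, 0), (16, 136, 115, 0), (18, 111, 93, 0), (20, 122, 102, 0), (22, 148, 123, 0), (24, 157, 131, 0), (26, 158, 131, 0), (28, 154, 129, 9), (30, 150, 127, 33), (32, 135, 121, 72), (34, 120, 116, 98), (36, 107, 107, 108), (38, 106, 106, 108), (40, 106, 107, 109), (42, 107, 108, 109), (44, 115, 116, 114), (46, 117, 120, 116), (48, 109, 115, 113)]
6 0.054 [(-20, 99, 99, 87), 
[... 1283 characters left out ...]
6, 121, 125, 116), (48, 127, 130, 120)]
7 0.046 [(-20, 98, 99, 90), (-18, 98, 98, 87), (-16, 103, 99, 78), (-14, 118, 105, 53), (-12, 129, 112, 28), (-10, 139, 118, 10), (-8, 147, 123, 1), (-6, 148, 124, 0), (-4, 146, 123, 4), (-2, 145, 123, 5), (0, 145, 122, 0), (2, 135, 113, 0), (4, 127, 106, 0), (6, 121, 101, 0), (8, 115, 96, 0), (10, 108, 91, 7), (12, 101, 85, 7), (14, 92, 77, 4), (16, 83, 68, 0), (18, 80, 67, 5), (20, 85, 71, 9), (22, 87, 73, 7), (24, 86, 72, 3), (26, 86, 71, 4), (28, 87, 74, 15), (30, 88, 77, 26), (32, 88, 78, 39), (34, 86, 78, 53), (36, 89, 84, 64), (38, 97, 93, 74), (40, 102, 101, 85), (42, 105, 106, 96), (44, 106, 111, 103), (46, 112, 116, 108), (48, 118, 122, 113)]
```

The line is at gauge x ≈ 18.4 and the band's middle at ≈ 10.4, so 8 mm remain. Dead reckoning gives the same figure. I draw 8 mm and hold.

Emit:
apply_moves([
  [0, 0.2, 0],
  [0, 0.2, 0],
  [0, 0.2, 0],
  [0, 0.2, 0],
  [0, 0, 0],
  [0, 0, 0],
  [0, 0, 0],
], twist=[0, 0, 0, 0, 0, 0, 0])

```text
t: 12.02
tool_pos: [0.7679, 0.059, 0.061]
orientation: [-2.15, -2.288, 0.002]
force: [-8.1, -0.7, 2.2]
opening: 0.0158
gripper_force: 20.0
```

```bash
python3 sc.py pics/s5.png; python3 pr.py | head -5
```

```text
12.075 [0.7679 0.059  0.0611] [-6.9 -1.1  1.4] 0.016076452884690083
red: wall right z38, R-G
[(-6, -1), (-4, -1), (-2, -2), (0, -1), (2, 4), (4, 25), (6, 59), (8, 95), (10, 124), (12, 111), (14, 80), (16, 43), (18, 9), (20, 0), (22, -2), (24, 0)] [260.4723 222.9959] [263.88742 211.93857]
red outer z30
[(-6, -4), (-4, -5), (-2, -5), (0, -3), (2, 5), (4, 31), (6, 65), (8, 98), (10, 121), (12, 113), (14, 83), (16, 40), (18, 3), (20, -5), (22, -7), (24, -4)]
4 0.054 [(-20, 70, 70, 64), (-18, 68, 69, 64), (-16, 70, 70, 67), (-14, 73, 74, 67), (-12, 72, 71, 62), (-10, 75, 71, 53), (-8, 97, 86, 46), (-6, 147, 129, 31), (-4, 207, 181, 19), (-2, 236, 208, 6), (0, 235, 206, 0), (2, 212, 181, 0), (4, 184, 156, 0), (6, 158, 133, 0), (8, 135, 114, 0), (10, 106, 90, 0), (12, 125, 105, 0), (14, 149, 125, 0), (16, 161, 134, 0), (18, 158, 132, 0), (20, 156, 131, 0), (22, 153, 129, 11), (24, 145, 126, 60), (26, 130, 121, 95), (28, 116, 115, 113), (30, 109, 110, 113), (32, 107, 108, 110), (34, 107, 108, 108), (36, 107, 108, 106), (38, 112, 115, 110), (40, 122, 126, 117), (42, 131, 135, 124), (44, 132, 136, 124), (46, 126, 130, 120), (48, 112, 117, 113)]
```

The line is at 10.2 and the band at 10.4, so it is centred. I hold a bit longer, then ease back.

Emit:
apply_moves([
  [0, 0, 0],
  [0, 0, 0],
  [0, 0, 0],
  [0, 0, 0],
  [0, -0.1, 0],
  [0, -0.2, 0],
  [0, -0.3, 0],
  [0, -0.4, 0],
], twist=[0, 0, 0, 0, 0, 0, 0, 0])

```text
t: 13.08
tool_pos: [0.758, 0.0584, 0.0612]
orientation: [-2.151, -2.288, 0.002]
force: [-6.7, -0.0, 1.3]
opening: 0.016
gripper_force: 20.0
```

Emit:
apply_moves([
  [0, -0.4, 0],
  [0, -0.4, 0],
  [0, -0.4, 0],
  [0, -0.4, 0],
  [0, -0.4, 0],
  [0, -0.3, 0],
  [0, -0.3, 0],
  [0, -0.2, 0],
], twist=[0, 0, 0, 0, 0, 0, 0, 0])

```text
t: 14.08
tool_pos: [0.7315, 0.0566, 0.0622]
orientation: [2.151, 2.288, 0.003]
force: [-0.2, -0.5, 1.5]
opening: 0.0159
gripper_force: 20.0
```

Emit:
apply_moves([
  [0, -0.1, 0],
  [0, -0.1, 0],
  [0, -0.1, 0],
  [0, -0.1, 0],
  [0, -0.1, 0],
  [0, 0, 0],
  [0, 0, 0],
], twist=[0, 0, 0, 0, 0, 0, 0])

```text
t: 14.95
tool_pos: [0.7257, 0.0563, 0.0616]
orientation: [-2.151, -2.289, 0.0]
force: [-0.7, 0.1, 0.8]
opening: 0.0154
gripper_force: 20.0
```

The force is gone and the pusher is home. I release and lift straight up.

Emit:
apply_moves([
  [0, 0, 0],
  [0, 0, 0],
  [0, 0, 0],
  [0, 0, -2],
  [0, 0, -4],
  [0, 0, -5],
  [0, 0, -3],
  [0, 0, 0],
], twist=[0, 0, 0, 0, 0, 0, 0, 0], gripper=5)

```text
t: 15.95
tool_pos: [0.7282, 0.0564, 0.2081]
orientation: [2.147, 2.285, 0.01]
force: [-0.5, -0.3, 0.8]
opening: 0.0499
gripper_force: 0.0
```

```bash
python3 sc.py pics/s6.png; python3 pr.py | sed -n '2p;5p'
```

```text
16.0 [0.727  0.0563 0.2048] [ 0.4  0.2 -0.9] 0.05031873677517719
[(-6, 0), (-4, -1), (-2, -2), (0, -2), (2, 3), (4, 24), (6, 57), (8, 91), (10, 119), (12, 107), (14, 77), (16, 41), (18, 8), (20, 0), (22, -2), (24, -1)] [260.4723 222.9959] [263.88742 211.93857]
4 0.054 [(-20, 146, 121, 0), (-18, 146, 122, 0), (-16, 146, 122, 0), (-14, 146, 122, 0), (-12, 145, 121, 0), (-10, 144, 121, 0), (-8, 151, 127, 0), (-6, 176, 150, 0), (-4, 215, 188, 0), (-2, 232, 204, 0), (0, 225, 196, 0), (2, 200, 170, 0), (4, 173, 146, 0), (6, 149, 126, 0), (8, 128, 108, 0), (10, 100, 84, 0), (12, 119, 100, 0), (14, 142, 118, 0), (16, 153, 127, 0), (18, 150, 125, 0), (20, 149, 124, 0), (22, 148, 126, 11), (24, 144, 129, 60), (26, 134, 130, 94), (28, 125, 129, 115), (30, 120, 125, 117), (32, 111, 114, 111), (34, 104, 106, 106), (36, 101, 103, 103), (38, 101, 103, 103), (40, 101, 103, 103), (42, 102, 102, 102), (44, 102, 103, 103), (46, 103, 103, 103), (48, 103, 103, 104)]
```

View pics/s6.png

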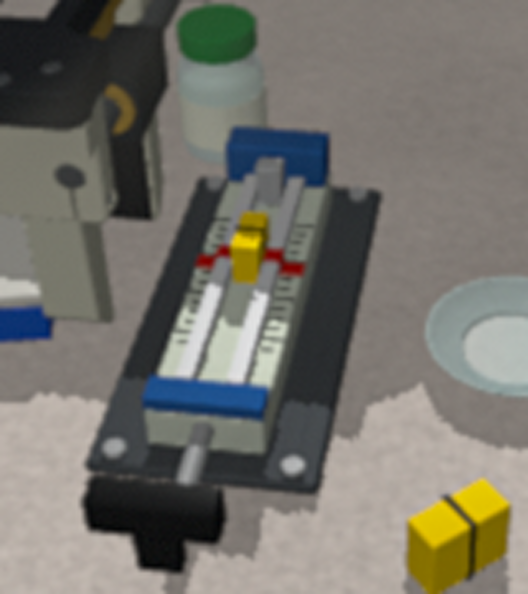

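The marker (250,245) stands upright with its line at the band's middle (10.2 against 10.4). The pusher (270,178) is back at the rear block, and the gripper is clear of everything.

```bash
python3 -c "
from plant import robot
print(robot.close_job())"
```

```text
the job is handed in; nothing more can be done
None
```

The job is handed in: in the last picture the marker's line sits within about 0.5 mm of the red band's middle, the pusher is home, and the gripper touches nothing; no verdict was returned.

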